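Put the reagent racks back in order

TASK

The containers have been put back in the wrong racks: dropper bottles belong in the rack with three wells, small white vials in the rack with two narrow wells, and tall strip vials in the rack with two wide wells. Move the two bottles, the small vial and the tall vial that are out of place, so that every container stands upright on the floor of a well of its own rack, let go and at rest. Leave the one bottle, one small vial and one tall vial that are already right in their wells, and tip nothing over.

Things in the scene. Friction and masses are not known exactly. Their poses are not given: they have to be found in the camera images.
- bottle_holder: Aluminium rack, 66 x 188 x 52 mm, with three wells, for the dropper bottles. Fixed. Origin: centre of the underside, on the worktop; y along the row, x across, z up. Metal deck at z = 50 mm, grey collar rims at 52, well floors at 8. Well centres at y = -60, 0 and +60 mm. Bore 42 mm, flared to 51 at the rim; a strip vial does not fit. Starts with a bottle, a small vial and an empty end well.
- vial_holder: Aluminium rack, 66 x 128 x 52 mm, with a row of two narrow wells, for the small vials. Fixed. Origin: centre of the underside, on the worktop; y along the row, x across, z up. Metal deck at z = 50 mm, grey collar rims at 52, well floors at 8. Well centres at y = -30 and +30 mm. Bore 42 mm, flared to 51 at the rim; a strip vial does not fit. Starts full: a small vial and a bottle.
- strip_holder: Aluminium rack, 74 x 144 x 52 mm, with a row of two wide wells, for the tall strip vials. Fixed. Origin: centre of the underside, on the worktop; y along the row, x across, z up. Metal deck at z = 50 mm, grey collar rims at 52, well floors at 8. Well centres at y = -34 and +34 mm. Bore 51 mm, flared to 60 at the rim. Starts full: a strip vial and a bottle.
- bottle_home: Amber dropper bottle, 102 mm high: round body 33 mm wide up to about 60 mm, black screw cap 24 mm wide from 62 to 77 mm, black bulb 12 mm wide above. About 70 g. Origin: centre of its underside, z up its axis. Grip it across the screw cap. It stands in the three-well rack already: leave it there.
- bottle_stray_1: Amber dropper bottle, 102 mm high: round body 33 mm wide up to about 60 mm, black screw cap 24 mm wide from 62 to 77 mm, black bulb 12 mm wide above. About 70 g. Origin: centre of its underside, z up its axis. Grip it across the screw cap. At the start it stands in a well of the small vials' rack.
- bottle_stray_2: Amber dropper bottle, 102 mm high: round body 33 mm wide up to about 60 mm, black screw cap 24 mm wide from 62 to 77 mm, black bulb 12 mm wide above. About 70 g. Origin: centre of its underside, z up its axis. Grip it across the screw cap. At the start it stands in a well of the strip vials' rack.
- vial_home: Small white vial with a white plug lid, 109 mm high: body 34 mm in diameter, lid 38 mm in diameter over the top 10 mm (99 to 109 mm). About 28 g. Origin: centre of its underside (axis within 1 mm), z up its axis. Grip it across the lid. It stands in the rack with two narrow wells already: leave it there.
- vial_stray: Small white vial with a white plug lid, 109 mm high: body 34 mm in diameter, lid 38 mm in diameter over the top 10 mm (99 to 109 mm). About 28 g. Origin: centre of its underside (axis within 1 mm), z up its axis. Grip it across the lid. At the start it stands in a well of the three-well rack.
- strip_home: Tall white test-strip vial with a white plug lid, 139 mm high: body 43 mm in diameter, lid 47 mm in diameter over the top 10 mm (129 to 139 mm). About 55 g. Origin: centre of its underside (axis within 2 mm), z up its axis. Grip it across the lid. It stands in the rack with two wide wells already: leave it there.
- strip_stray: Tall white test-strip vial with a white plug lid, 139 mm high: body 43 mm in diameter, lid 47 mm in diameter over the top 10 mm (129 to 139 mm). About 55 g. Origin: centre of its underside (axis within 2 mm), z up its axis. Grip it across the lid. At the start it stands on the worktop behind the racks.

How it is judged (in metres and radians):
At the end, for the whole second after the job is handed in: Every bottle, small vial and strip vial stands in a well of its own kind's rack: underside within 5 mm of the well floor, within 15 mm of the row's middle line, tilted less than 0.12 rad, at rest (under 0.03 m/s) and let go (x of bottle_home in the frame of bottle_holder between -0.015 and 0.015 m and y of bottle_home in the frame of bottle_holder between -0.094 and 0.094 m and z of each of bottle_home, bottle_stray_1, bottle_stray_2 in the frame of bottle_holder below 0.013 m and angle between each of bottle_home, bottle_stray_1, bottle_stray_2, vial_home, vial_stray, strip_home, strip_stray's own z axis and vertical below 0.12 rad and linear speed of each of bottle_home, bottle_stray_1, bottle_stray_2, vial_home, vial_stray, strip_home, strip_stray below 0.03 m/s and x of bottle_stray_1 in the frame of bottle_holder between -0.015 and 0.015 m and y of bottle_stray_1 in the frame of bottle_holder between -0.094 and 0.094 m and x of bottle_stray_2 in the frame of bottle_holder between -0.015 and 0.015 m and y of bottle_stray_2 in the frame of bottle_holder between -0.094 and 0.094 m and x of vial_home in the frame of vial_holder between -0.015 and 0.015 m and y of vial_home in the frame of vial_holder between -0.064 and 0.064 m and z of each of vial_home, vial_stray in the frame of vial_holder below 0.013 m and x of vial_stray in the frame of vial_holder between -0.015 and 0.015 m and y of vial_stray in the frame of vial_holder between -0.064 and 0.064 m and x of strip_home in the frame of strip_holder between -0.015 and 0.015 m and y of strip_home in the frame of strip_holder between -0.072 and 0.072 m and z of each of strip_home, strip_stray in the frame of strip_holder below 0.013 m and x of strip_stray in the frame of strip_holder between -0.015 and 0.015 m and y of strip_stray in the frame of strip_holder between -0.072 and 0.072 m); the robot touches nothing.
It fails at once if the bottle that was already right is taken out of its well (moved 30 mm or more) (distance of bottle_home from where it was at the start of the episode above 0.03 m).
It fails at once if the small vial that was already right is taken out of its well (moved 30 mm or more) (distance of vial_home from where it was at the start of the episode above 0.03 m).
It fails at once if the strip vial that was already right is taken out of its well (moved 30 mm or more) (distance of strip_home from where it was at the start of the episode above 0.03 m).
It fails at once if a container is tipped over (tilted more than 0.8 rad) (angle between any of bottle_home, bottle_stray_1, bottle_stray_2, vial_home, vial_stray, strip_home, strip_stray's own z axis and vertical above 0.8 rad).
It also fails if it takes over 102 s, if anything falls off the work surface, if the arm or the gripper's body presses on something with over 40 N, if the wrist force passes 120 N, or if a joint passes its speed limit or range.

ROBOT

A 6-joint arm with a two-finger parallel gripper is mounted at the origin on a cart in front of the work surface, level with it; the furniture and walls round the work are solid. World frame = base frame: x ahead of the robot, y to its left, z up, the work surface at z = 0. Lengths are in mm, angles in degrees, forces in N, time in s.
With the tool pointing down it reaches from about 350 to 850 mm from the base axis. Payload 8.1 kg.
Tool frame: the origin (TCP) lies at the very end of the fingers, on their centre line; the grasp point (between the pads) lies 19 mm behind it (r.grip_point_offset is the distance from the TCP to the grasp point, in mm); z points along the fingers, y is the line along which they close (so a half turn about z gives the same grasp; the last joint's range is limited). The gripper opens to 85 mm and grips with 20 to 120 N. Pads are 22 mm wide; open, the fingers measure 114 mm over their backs; the gripper's body (76 mm by 85 mm) begins 54 mm behind the grasp point. The pads swing forward as they close: fully open they stand 13 mm farther back than shut.
Start: joints at [-76.914, 7.471, 85.268, -0, 87.261, -4.893], TCP at [185.225, -570.699, 231.292] pointing down, gripper open.
Joint ranges: [-169.43, 169.43], [-51.17, 129.36], [1.28, 143.12], [-76.62, 256.62], [0, 156.53], [-152.29, 152.29]. Speed limits (degrees/s): [136.94, 136.94, 159.86, 180, 180, 180].

INTERFACE

Orientations are given as [roll, pitch, yaw] about the fixed x, y, z axes, in that order (R = Rz(yaw) Ry(pitch) Rx(roll)).
In Python, from bench import status, eyes, r gives the robot as it stands.
- The arm moves only by the shell command python3 -m handwheel 'ROWS' [FORCE]. ROWS is a JSON object whose one key "series" holds a list that holds one entry, the list of rows, each a list of 7 numbers: the shift along the tool's x, y, z in cm, then the turn, a rotation vector about the tool's x, y, z in rad, then the opening, from 0 (shut) to 1 (fully open). In form: {"series": [[[tx, ty, tz, rx, ry, rz, claw], ...]]}. A call has 1 to 12 rows; each row is the pose to reach, as a shift and turn from the pose commanded when the call began, along the tool's axes at that moment; what a row does not reach only later rows make up. A row lasts 1/8 s, in which the tool goes at most 62.5 mm and 10.7 degrees, less where a joint would pass 70% of its speed; a pose out of reach is approached as far as the arm can. A call with a gripper value outside its range is refused whole. The fingers move at their own pace and stop on an object; FORCE is the grip in N (left out, the last holds). Time passes only in rows, so rows that repeat a pose let the fingers close. It gives the time, the measured TCP pose, the force, the opening and the grip force at its end, in the units of the state.
- status.sense(): the state, without advancing time (a new reading comes with each control period).
- eyes.snapshot(name): name is "scene" or "top" or "wrist"; returns a dict with "img" (384x512x3 uint8, red, green, blue), "mtx" (3x3 intrinsics, pixels), "R" (3x3) and "t" (3): a world point X has camera coordinates R X + t. Camera axes: x right, y down, z forward; pixel columns grow to the right and rows downward; lengths in mm; the calibration is good to about 2 mm. A picture is of the moment at which its call begins. There is no depth.
- r.hand_in(): hands the job in; it is judged then, once.
The state is a dict: "time": time; "joint_pos": joint angles; "qd": joint speeds; "joint_efforts": joint torques, N m; "tool_pos": TCP position; "tcp_rot": TCP orientation; "ft_force": force on the tool from outside, world axes, zero at the start; "wrist_torque": the same for the moment, N m; "finger_gap": finger opening in mm; "grip_force": force on a finger pad.
Only numpy, scipy, OpenCV 4.12 (cv2) and the standard library are available. Lean on these libraries where they do the work, as an engineer would, in place of code of your own. Each camera call takes 0.05 s, during which the arm holds its last target. There are 200 camera calls.

## Working session

There is one attempt and no reset: what is moved stays moved. The work goes in short steps, Python scripts to look and compute and a shell command to move; the robot and the scene stay as the last step left them, time stands still between calls to the robot, and variables do not carry over. Pictures are saved under pics/ and viewed, at most 17 in all, crops included, and the job is handed in when it is done.

```bash
ls; mkdir -p pics; python3 - <<'E'
from bench import status, eyes, r
import cv2,json
for n in ("scene","top"):
    s=eyes.snapshot(n); cv2.imwrite(f"pics/{n}0.png",cv2.resize(s["img"][:,:,::-1],(800,600),interpolation=cv2.INTER_CUBIC))
    print(n,s["mtx"].tolist(),s["R"].round(4).tolist(),s["t"].round(1).tolist())
print(status.sense())
E
```

```text
pics
scene [[395.8059135230884, 0.0, 251.3403536993356], [0.0, 395.8059135230884, 189.7075794803426], [0.0, 0.0, 1.0]] [[-0.8699, -0.4929, -0.0182], [-0.299, 0.5563, -0.7753], [0.3923, -0.669, -0.6313]] [497.4, 178.9, 850.9]
top [[439.8865246954461, 0.0, 257.9164139235694], [0.0, 439.8865246954461, 193.51372173537786], [0.0, 0.0, 1.0]] [[0.0266, -0.9996, 0.0039], [-0.9956, -0.0268, -0.0902], [0.0903, -0.0015, -0.9959]] [12.5, 536.5, 983.7]
{'time': 0.1, 'joint_pos': array([-7.69133817e+01,  7.50907931e+00,  8.53240972e+01, -7.99345282e-04,
        8.72600891e+01, -4.89238550e+00]), 'qd': array([-0.05708218, -0.03150488, -0.16527095,  0.04912689,  0.03176805,
        0.10722977]), 'joint_efforts': array([ 1.02469716e-03, -5.70956290e+01, -5.01939046e+01, -2.41291227e-04,
        8.26179225e-03, -2.66810889e-05]), 'tool_pos': array([ 185.11284795, -570.2153605 ,  230.35692132]), 'tcp_rot': array([-1.79907006e+02, -7.15865221e-03,  1.79790369e+01]), 'ft_force': array([-0.81084752,  0.27634741, -1.00564662]), 'wrist_torque': array([-0.02806542,  0.03033329,  0.02543581]), 'grip_force': 0.0, 'finger_gap': 85.51596772969536}
```

View pics/scene0.png

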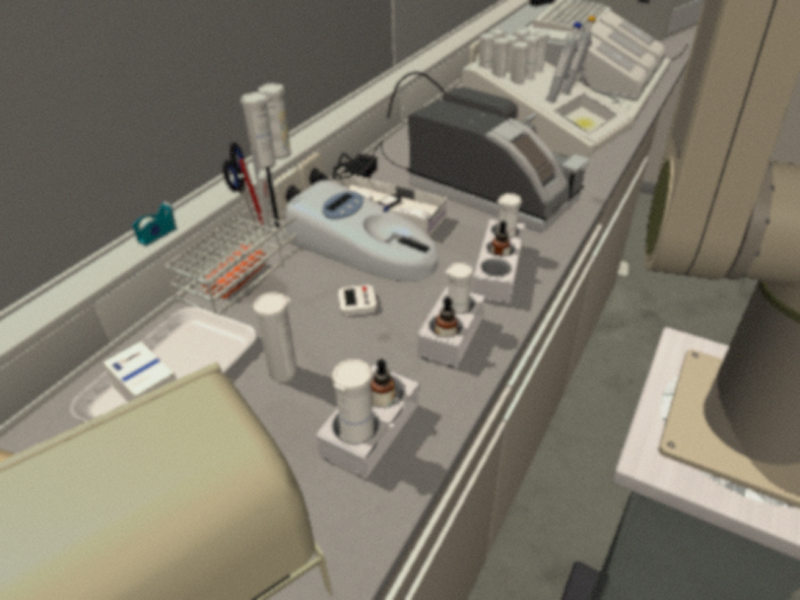

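View pics/top0.png

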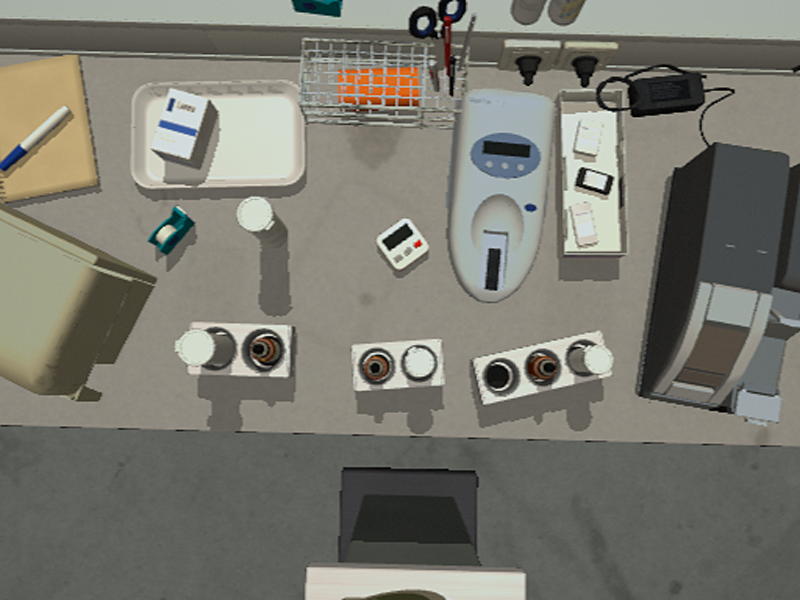

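The scene shows three racks. In the top view at 800x600:
- **Strip rack:** about (240,350), with the strip vial in the left well and a bottle in the right.
- **Vial rack:** about (398,365), with a bottle at (377,366) and a vial at (418,362).
- **Bottle rack:** about (542,367), with an empty well at (498,376), a bottle at (543,367) and a vial at (590,357).
- **Stray strip vial:** lid at (256,215).

```bash
python3 - <<'E'
from bench import eyes
import cv2,numpy as np
s=eyes.snapshot("top"); im=s["img"][:,:,::-1]; np.save("top.npy",s["img"])
a=im[205:269,110:200]; b=im[205:269,220:310]; c=im[205:269,298:398]; d=im[115:160,140:200]
f=lambda q,w,h:cv2.resize(q,(w,h),interpolation=cv2.INTER_CUBIC)
z=4
W=np.zeros((600,800,3),np.uint8)
W[0:256,0:360]=f(a,360,256); W[0:256,400:760]=f(b,360,256); W[300:556,0:400]=f(c,400,256); W[300:480,420:660]=f(d,240,180)
cv2.imwrite("pics/crop.png",W)
E
```

```text
(no output)
```

View pics/crop.png

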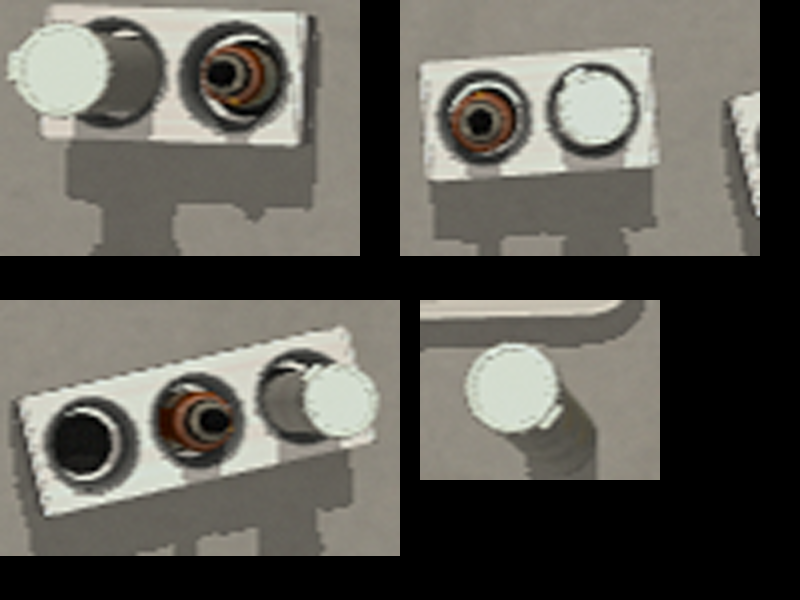

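The crop shows all rack corners, rims and lids clearly. Next I'll fit the poses from the picked pixels.

```bash
cat > h.py <<'E'
import numpy as np
from scipy.spatial.transform import Rotation as Ro
def back(s,uv,z):
    d=s["R"].T@np.linalg.solve(s["mtx"],[uv[0],uv[1],1.]); c=-s["R"].T@np.array(s["t"])
    return c+d*(z-c[2])/d[2]
def delta(target, yaw, st=None):
    """rows' shift (cm, tool axes) and turn (rad) from the measured pose to the tool-down pose"""
    from bench import status
    st=st or status.sense(); R0=Ro.from_euler('xyz',st["tcp_rot"],degrees=True)
    R1=Ro.from_euler('xyz',[180,0,yaw],degrees=True)
    print("cm",(R0.inv().apply(np.array(target)-st["tool_pos"])/10).round(2),"rot",(R0.inv()*R1).as_rotvec().round(3))
E
python3 - <<'E'
from bench import eyes
from h import *
from scipy.optimize import least_squares
s=eyes.snapshot("top")
P=lambda X,Y,o:((X+.5)/4-.5+o[0],(Y+.5)/4-.5+o[1])
# corners order: left-top(+x,+y) right-top(+x,-y) right-bottom left-bottom
racks={"strip":((110,205),(74,144),[(47,5),(305,13),(297,145),(40,136)],[(34,(115,72)),(-34,(235,76))]),
"vial":((220,205),(66,128),[(20,62),(250,47),(258,165),(28,180)],[(30,(85,117)),(-30,(193,110))]),
"bottle":((298,205),(66,188),[(20,100),(347,27),(375,140),(46,216)],[(60,(90,145)),(0,(198,120)),(-60,(305,96))])}
for n,(o,(w,l),cs,rims) in racks.items():
    m=[back(s,P(*c,o),50)[:2] for c in cs]+[back(s,P(*c,o),52)[:2] for _,c in rims]
    q=[(w/2,l/2),(w/2,-l/2),(-w/2,-l/2),(-w/2,l/2)]+[(0,y) for y,_ in rims]
    m=np.array(m);q=np.array(q)
    T=lambda p:(q@np.array([[np.cos(p[2]),np.sin(p[2])],[-np.sin(p[2]),np.cos(p[2])]])+p[:2])
    f=least_squares(lambda p:(T(p)-m).ravel(),[400,0,0])
    print(n,f.x[:2].round(1),np.degrees(f.x[2]).round(1),"res",(T(f.x)-m).round(1).tolist()); print("  wells",T(f.x)[4:].round(1).tolist())
for n,o,c,z in [("strip_home",(110,205),(63,69),147),("b2 bulb",(110,205),(218,73),110),("b1 bulb",(220,205),(81,122),110),("vial_home",(220,205),(193,106),117),("b_home",(298,205),(213,122),110),("vial_stray",(298,205),(340,101),117),("strip_stray",(140,115),(92,88),139)]:
    print(n,back(s,P(*c,o),z)[:2].round(1))
E
```

```text
strip [461.3 257.6] -0.4 res [[0.9, -0.3], [0.5, -0.8], [-0.4, -1.7], [-0.6, 0.3], [-0.2, 2.1], [-0.2, 0.5]]
  wells [[461.5, 291.6], [461.1, 223.6]]
vial [445.8  32.3] 5.3 res [[0.3, -0.0], [0.4, -0.1], [-0.3, -0.3], [-0.5, 0.5], [0.0, 0.1], [0.1, -0.1]]
  wells [[443.0, 62.2], [448.5, 2.5]]
bottle [ 447.3 -172.7] 14.2 res [[0.3, 0.9], [1.0, -0.1], [-0.8, -0.7], [-0.4, 0.1], [0.4, -1.3], [-0.2, 0.0], [-0.3, 1.0]]
  wells [[432.6, -114.5], [447.3, -172.7], [462.0, -230.9]]
strip_home [460.9 290.1]
b2 bulb [461.6 220.5]
b1 bulb [440.5  62.1]
vial_home [450.2   4.3]
b_home [ 446.6 -168.6]
vial_stray [ 459.1 -232.6]
strip_stray [637.5 225.6]
```

```bash
python3 -c "
from h import *
delta((441,62,230),95)"
```

```text
cm [ 43.86 -52.25   0.13] rot [-1.000e-03 -1.000e-03 -1.344e+00]
```

```bash
python3 -m handwheel '{"series": [[[43.9,-52.2,0,0,0,-1.344,1],[43.9,-52.2,0,0,0,-1.344,1],[43.9,-52.2,0,0,0,-1.344,1],[43.9,-52.2,0,0,0,-1.344,1],[43.9,-52.2,0,0,0,-1.344,1],[43.9,-52.2,0,0,0,-1.344,1],[43.9,-52.2,0,0,0,-1.344,1],[43.9,-52.2,0,0,0,-1.344,1],[43.9,-52.2,0,0,0,-1.344,1],[43.9,-52.2,0,0,0,-1.344,1],[43.9,-52.2,0,0,0,-1.344,1],[43.9,-52.2,0,0,0,-1.344,1]]]}' 40
python3 - <<'E'
from bench import eyes
from h import *
import cv2
delta((441,62,70),95)
s=eyes.snapshot("wrist");cv2.imwrite("pics/w1.png",s["img"][:,:,::-1])
for p in [(441,62,110),(441,62,85),(450,4,117)]:
    c=s["mtx"]@(s["R"]@np.array(p)+s["t"]);print((c[:2]/c[2]).round())
E
```

```text
time: 1.7
tool_pos: [441.9, 64.9, 230.9]
tcp_rot: [-180.0, -0.1, 95.3]
ft_force: [-0.2, 0.6, 0.3]
finger_gap: 85.6
grip_force: 0.0
cm [-0.3  -0.11 16.09] rot [-0.001 -0.001  0.006]
[252. 192.]
[252. 185.]
[256. 257.]
```

View pics/w1.png

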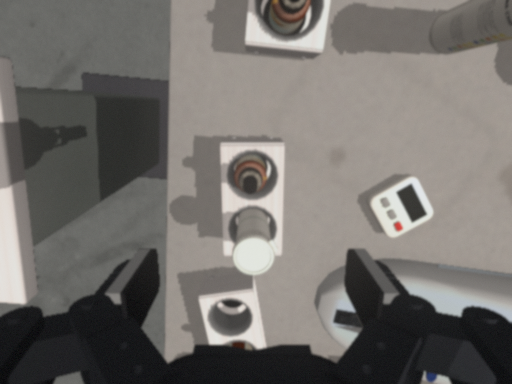

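The wrist view shows the bottle's bulb at about (251,185), the vial lid at (254,255) and the bottle's rim at about (252,175). I'll check how that compares with the fit.

```bash
python3 - <<'E'
from bench import eyes,status
from h import *
print(status.sense()["tool_pos"].round(1),status.sense()["qd"].round(1))
s=eyes.snapshot("wrist")
for p in [(443,62.2,52),(448.5,2.5,52),(432.6,-114.5,52)]:
    c=s["mtx"]@(s["R"]@np.array(p)+s["t"]);print((c[:2]/c[2]).round())
print(back(s,(251,184),110),back(s,(252,175),52),back(s,(254,255),117),back(s,(253,227),52),back(s,(230,318),52))
E
```

```text
[441.5  63.  230.9] [-3.5 -1.4  1.1 -0.8  0.4 -1. ]
[254. 175.]
[254. 228.]
[232. 317.]
[439.20178543  67.24223042 110.        ] [440.5386124   61.88343426  52.        ] [447.66402938   3.6716488  117.        ] [446.92261362   3.86979454  52.        ] [ 430.17250516 -115.88312496   52.        ]
```

```bash
python3 - <<'E'
from bench import eyes,status
from h import *
import cv2
s=eyes.snapshot("wrist"); t=eyes.snapshot("top")
a=s["img"][150:215,220:285][:,:,::-1]; b=t["img"][215:250,220:255][:,:,::-1]
b2=t["img"][205:240,148:183][:,:,::-1]
cv2.imwrite("pics/c2.png",np.hstack([cv2.resize(a,(390,390),interpolation=2),cv2.resize(b2,(390,390),interpolation=2)]))
print(status.sense()["tool_pos"])
E
```

```text
[441.36941384  60.38357254 231.14833331]
```

View pics/c2.png

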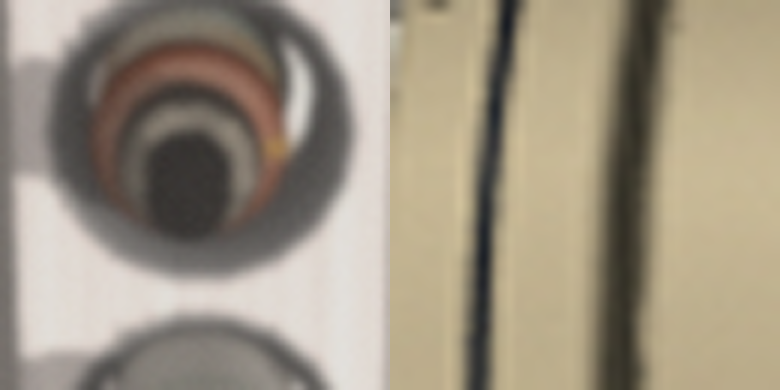

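The crop shows the cap ring's centre at about (251.2,176) and the bulb tip at (251.2,183) in the wrist image.

```bash
python3 - <<'E'
from bench import eyes
from h import *
s=eyes.snapshot("wrist")
for p,z in [((251.2,176),85),((251.2,183),106),((252,173),52)]: print(back(s,p,z).round(1))
delta((440,63,69),95)
E
```

```text
[439.2  65.8  85. ]
[439.4  64.4 106. ]
[440.4  61.3  52. ]
cm [ 0.3  -0.12 16.23] rot [-0.     0.    -0.002]
```

```bash
python3 -m handwheel '{"series": [[[0.3,-0.1,5,0,0,0,1],[0.3,-0.1,10,0,0,0,1],[0.3,-0.1,14,0,0,0,1],[0.3,-0.1,16.2,0,0,0,1],[0.3,-0.1,16.2,0,0,0,1],[0.3,-0.1,16.2,0,0,0,0],[0.3,-0.1,16.2,0,0,0,0],[0.3,-0.1,16.2,0,0,0,0],[0.3,-0.1,16.2,0,0,0,0],[0.3,-0.1,16.2,0,0,0,0],[0.3,-0.1,16.2,0,0,0,0],[0.3,-0.1,16.2,0,0,0,0]]]}' 30
```

```text
time: 3.45
tool_pos: [441.0, 64.3, 70.2]
tcp_rot: [179.9, 0.0, 95.0]
ft_force: [-1.7, -1.2, 7.1]
finger_gap: 22.2
grip_force: 27.9
```

```bash
python3 -m handwheel '{"series": [[[0,0,-4,0,0,0,0],[0,0,-9,0,0,0,0],[0,0,-14,0,0,0,0],[-4,-0.6,-14,0,0,-0.05,0],[-9,-1.3,-14,0,0,-0.1,0],[-14,-2,-14,0,0,-0.157,0],[-17.7,-2.5,-14,0,0,-0.157,0],[-17.7,-2.5,-14,0,0,-0.157,0],[-17.7,-2.5,-14,0,0,-0.157,0],[-17.7,-2.5,-14,0,0,-0.157,0]]]}' 30
python3 - <<'E'
from bench import eyes
from h import *
import cv2
delta((431.5,-115,69),104)
s=eyes.snapshot("wrist");cv2.imwrite("pics/w3.png",s["img"][:,:,::-1])
E
```

```text
time: 4.7
tool_pos: [430.9, -113.3, 209.2]
tcp_rot: [-180.0, -0.0, 104.1]
ft_force: [0.7, 0.5, -1.1]
finger_gap: 22.2
grip_force: 28.7
cm [-1.800e-01  1.000e-02  1.402e+01] rot [-0.    -0.     0.001]
```

View pics/w3.png

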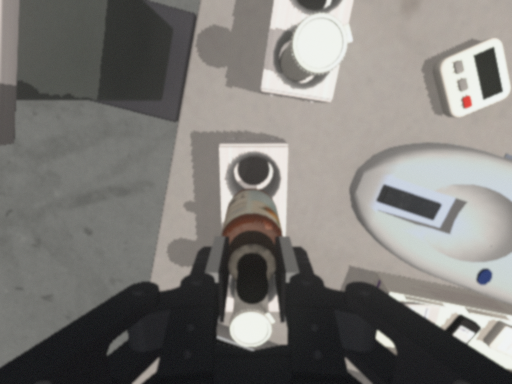

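The wrist view shows the bottle held upright and the empty well at (253,172), straight along the bottle's axis. I'll lower it.

```bash
python3 -m handwheel '{"series": [[[-0.1,0,4,0,0,0,0],[-0.1,0,8,0,0,0,0],[-0.1,0,11,0,0,0,0],[-0.1,0,13,0,0,0,0],[-0.1,0,13.8,0,0,0,0],[-0.1,0,13.8,0,0,0,0],[-0.1,0,13.8,0,0,0,0]]]}' 30
```

```text
time: 5.62
tool_pos: [431.8, -115.2, 72.1]
tcp_rot: [179.9, 0.0, 104.0]
ft_force: [0.5, 0.1, -0.5]
finger_gap: 22.4
grip_force: 30.2
```

```bash
python3 -m handwheel '{"series": [[[0,0,0.1,0,0,0,0],[0,0,0.1,0,0,0,1],[0,0,0.1,0,0,0,1],[0,0,0.1,0,0,0,1],[0,0,0.1,0,0,0,1],[0,0,0.1,0,0,0,1],[0,0,-5,0,0,0,1],[0,0,-10,0,0,0,1],[0,0,-15,0,0,0,1],[0,0,-15,0,0,0,1]]]}' 30
python3 - <<'E'
from bench import eyes
from h import *
import cv2
delta((459,-232,220),104)
s=eyes.snapshot("wrist");cv2.imwrite("pics/w4.png",s["img"][:,:,::-1])
E
```

```text
time: 6.88
tool_pos: [433.7, -116.3, 226.4]
tcp_rot: [179.6, 0.3, 104.0]
ft_force: [0.6, -0.5, 0.4]
finger_gap: 85.8
grip_force: 0.0
cm [-11.84  -0.35   0.7 ] rot [ 0.007  0.005 -0.   ]
```

View pics/w4.png

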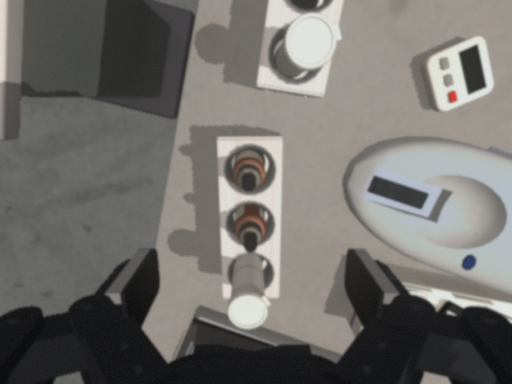

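Bottle 1 is seated upright in its well. The stray vial's lid is at (247,310) with a tab at about (267,303), so I'll turn the grip to avoid the tab.

```bash
python3 - <<'E'
from bench import eyes
from h import *
import cv2
s=eyes.snapshot("wrist"); st=__import__("bench").status.sense(); print(st["tool_pos"])
a=s["img"][280:340,215:285].astype(int)
m=((a.min(2)>185)).astype(np.uint8); n,l,q,c=cv2.connectedComponentsWithStats(m)
i=1+np.argmax(q[1:,4]); print(q[i],c[i]+[215,280])
P=back(s,(247,310),117);T=back(s,(267,303),113);print(P,T,np.degrees(np.arctan2(*(T-P)[1::-1])))
c0=cv2.resize(a.astype(np.uint8)[:,:,::-1],(490,420),interpolation=2)
t=eyes.snapshot("top")["img"][:,:,::-1]
W=np.zeros((420,780,3),np.uint8);W[:,:490]=c0;W[:280,500:780]=cv2.resize(t[120:155,145:180],(280,280),interpolation=2);cv2.imwrite("pics/c5.png",W)
E
```

```text
[ 431.37752533 -115.3499756   221.51311891]
[  15    0   51   51 1247] [253.82999198 310.41138733]
[ 454.65864747 -226.00204559  117.        ] [ 471.63030141 -217.02868326  113.        ] 27.86659269070101
```

View pics/c5.png

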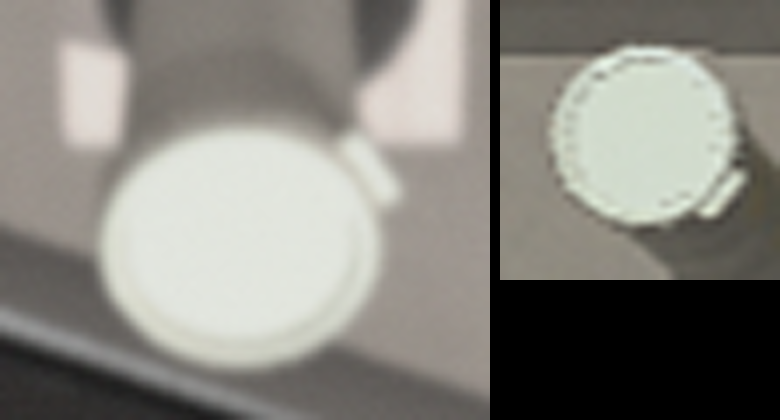

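The tab points about 45° in world (+x,+y), so I'll use gripper yaw 65. The strip vial's tab points toward (-x,-y).

```bash
python3 - <<'E'
from bench import eyes
from h import *
s=eyes.snapshot("wrist")
print(back(s,(249.3,315.3),117),back(s,(268,304),113))
delta((458,-232,220),65)
t=eyes.snapshot("top"); print(back(t,(145+143/8-.5,120+135/8-.5),139),back(t,(145+222/8,120+195/8),134))
E
```

```text
[ 455.10528099 -227.46445183  117.        ] [ 469.57896295 -214.40194463  113.        ]
cm [-12.03  -0.14  -0.06] rot [-0.003 -0.001  0.68 ]
[637.99989925 226.08770123 139.        ] [622.94207215 205.08005651 134.        ]
```

```bash
python3 -m handwheel '{"series": [[[-5,0,0,0,0,0.15,1],[-10,0,0,0,0,0.3,1],[-12,-0.1,0,0,0,0.45,1],[-12,-0.1,0,0,0,0.6,1],[-12,-0.1,0,0,0,0.68,1],[-12,-0.1,0,0,0,0.68,1],[-12,-0.1,0,0,0,0.68,1],[-12,-0.1,0,0,0,0.68,1]]]}' 30
python3 - <<'E'
from bench import eyes
from h import *
import cv2
s=eyes.snapshot("wrist");cv2.imwrite("pics/w6.png",s["img"][80:300,130:390,::-1])
g=(s["img"].min(2)>190).astype(np.uint8); g[300:]=0
n,l,q,c=cv2.connectedComponentsWithStats(g)
for i in range(1,n):
    if q[i,4]>300: print(q[i],c[i].round(1),back(s,c[i],117).round(1))
from bench import status; print(status.sense()["tool_pos"])
E
```

```text
time: 8.12
tool_pos: [459.0, -231.8, 221.0]
tcp_rot: [-180.0, -0.0, 65.1]
ft_force: [-0.4, 0.1, 0.9]
finger_gap: 85.1
grip_force: 0.0
[ 292    0  136   23 2190] [351.1   8.6] [ 576.7 -138.9  117. ]
[ 123   19  176  197 6748] [220.  126.9] [ 458.3 -172.5  117. ]
[ 386   25  126  131 7403] [446.3  93.8] [ 621.8 -221.9  117. ]
[494  59  18  36 561] [502.9  77. ] [ 662.5 -227.9  117. ]
[ 459.08017831 -231.80670072  221.1359908 ]
```

View pics/w6.png

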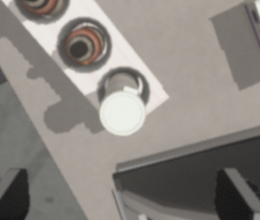

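The lid is at (252,193) in the wrist image, nearly under the tool. The analyzer's dark edge runs from (245,245) to (390,205), so I'll check clearance on that side.

```bash
python3 - <<'E'
from bench import eyes
from h import *
s=eyes.snapshot("wrist"); t=eyes.snapshot("top")
print("lid",back(s,(252,193),117))
for z in (0,60,120):
    print(z,[back(s,p,z)[:2].round() for p in [(245,245),(310,227),(390,205)]],[back(t,(x*.64,y*.64),z)[:2].round() for x,y in [(640,395),(655,300),(672,170),(690,280)]])
E
```

```text
lid [ 458.37701646 -230.75780338  117.        ]
0 [array([ 407., -320.]), array([ 491., -332.]), array([ 589., -346.])] [array([ 410., -329.]), array([ 552., -352.]), array([ 753., -379.]), array([ 584., -405.])]
60 [array([ 421., -294.]), array([ 490., -304.]), array([ 573., -316.])] [array([ 412., -308.]), array([ 546., -330.]), array([ 735., -356.]), array([ 576., -380.])]
120 [array([ 434., -269.]), array([ 490., -277.]), array([ 556., -287.])] [array([ 414., -287.]), array([ 540., -308.]), array([ 717., -332.]), array([ 568., -355.])]
```

```bash
python3 -m handwheel '{"series": [[[0,0,5,0,0,0,1],[0,0,9,0,0,0,1],[0,0,12.2,0,0,0,1],[0,0,12.2,0,0,0,1],[0,0,12.2,0,0,0,0],[0,0,12.2,0,0,0,0],[0,0,12.2,0,0,0,0],[0,0,12.2,0,0,0,0],[0,0,12.2,0,0,0,0],[0,0,12.2,0,0,0,0]]]}' 25
```

```text
time: 9.52
tool_pos: [460.2, -232.7, 101.1]
tcp_rot: [179.8, 0.0, 65.0]
ft_force: [-0.9, 0.1, 5.3]
finger_gap: 37.1
grip_force: 24.6
```

```bash
python3 -m handwheel '{"series": [[[0,0,-5,0,0,0,0],[0,0,-10,0,0,0,0],[0,0,-14,0,0,0,0],[4,-2.2,-14,0,0,-0.1,0],[9,-4.9,-14,0,0,-0.2,0],[14,-7.6,-14,0,0,-0.3,0],[19,-10.3,-14,0,0,-0.4,0],[23,-12.4,-14,0,0,-0.524,0],[25.9,-14,-14,0,0,-0.524,0],[25.9,-14,-14,0,0,-0.524,0],[25.9,-14,-14,0,0,-0.524,0]]]}' 25
python3 - <<'E'
from bench import eyes
from h import *
import cv2
delta((442,62,101),95)
s=eyes.snapshot("wrist");cv2.imwrite("pics/w7.png",s["img"][60:320,130:390,::-1])
E
```

```text
time: 10.9
tool_pos: [441.8, 61.6, 239.6]
tcp_rot: [180.0, 0.0, 95.1]
ft_force: [-1.0, -0.6, -0.3]
finger_gap: 36.3
grip_force: 25.7
cm [ 0.04  0.02 13.86] rot [0.001 0.    0.001]
```

View pics/w7.png

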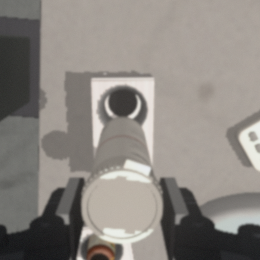

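The vial hangs upright with its empty well at (252,163) in line. I'll lower and release it.

```bash
python3 -m handwheel '{"series": [[[0,0,5,0,0,0,0],[0,0,9,0,0,0,0],[0,0,12,0,0,0,0],[0,0,13.7,0,0,0,0],[0,0,13.7,0,0,0,0],[0,0,13.7,0,0,0,0]]]}' 25
```

```text
time: 11.7
tool_pos: [442.5, 61.6, 103.4]
tcp_rot: [179.9, 0.0, 95.0]
ft_force: [0.5, -1.2, -0.1]
finger_gap: 36.6
grip_force: 26.7
```

```bash
python3 -m handwheel '{"series": [[[0,0,0.2,0,0,0,0],[0,0,0.2,0,0,0,1],[0,0,0.2,0,0,0,1],[0,0,0.2,0,0,0,1],[0,0,0.2,0,0,0,1],[0,0,0.2,0,0,0,1],[0,0,-5,0,0,0,1],[0,0,-10,0,0,0,1],[0,0,-12,0,0,0,1],[0,0,-12,0,0,0,1],[0,0,-12,0,0,0,1]]]}' 25
python3 -c "
from h import *
delta((461,221,220),90)"
```

```text
time: 13.08
tool_pos: [441.0, 61.9, 220.8]
tcp_rot: [-179.9, -0.0, 95.0]
ft_force: [-0.1, -0.7, -1.2]
finger_gap: 85.3
grip_force: 0.0
cm [15.67  3.39  0.08] rot [-0.002 -0.     0.088]
```

```bash
python3 -m handwheel '{"series": [[[5,1.1,0,0,0,0.03,1],[10,2.2,0,0,0,0.06,1],[14,3.1,0,0,0,0.088,1],[15.7,3.4,0,0,0,0.088,1],[15.7,3.4,0,0,0,0.088,1],[15.7,3.4,0,0,0,0.088,1],[15.7,3.4,0,0,0,0.088,1]]]}' 30
python3 - <<'E'
from bench import eyes,status
from h import *
import cv2
s=eyes.snapshot("wrist");cv2.imwrite("pics/w8.png",cv2.resize(s["img"][60:320,130:390,::-1],(520,520)))
print(status.sense()["tool_pos"])
E
```

```text
time: 13.95
tool_pos: [461.7, 220.2, 222.2]
tcp_rot: [-180.0, 0.0, 89.9]
ft_force: [0.3, 0.0, 0.0]
finger_gap: 85.6
grip_force: 0.0
[461.82723851 220.34880055 222.35850556]
```

View pics/w8.png

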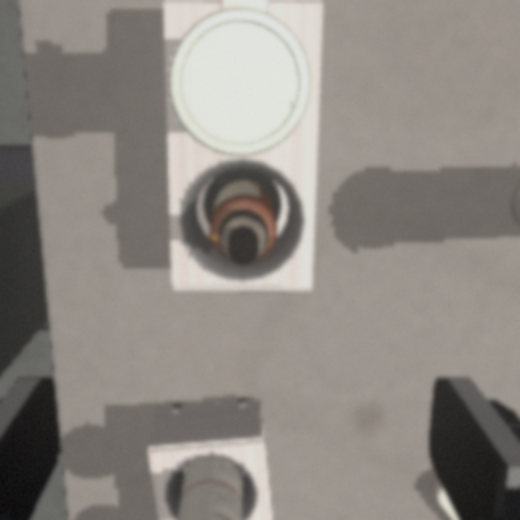

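The strip-rack bottle shows its bulb at (251.5,182.5) and cap centre at (251.5,175). The strip vial's lid is at (250,101).

```bash
python3 - <<'E'
from bench import eyes
from h import *
s=eyes.snapshot("wrist")
for p,z in [((251.5,175.5),85),((251.5,182.5),106),((250,101),147),((251,169),52)]: print(back(s,p,z).round(1))
E
```

```text
[460.5 228.4  85. ]
[460.5 227.2 106. ]
[459.6 293.3 147. ]
[459.9 227.4  52. ]
```

```bash
python3 -m handwheel '{"series": [[[0.1,-0.1,5,0,0,0,1],[0.1,-0.1,9,0,0,0,1],[0.1,-0.1,12,0,0,0,1],[0.1,-0.1,13.5,0,0,0,1],[0.1,-0.1,14.5,0,0,0,1],[0.1,-0.1,15.2,0,0,0,1],[0.1,-0.1,15.2,0,0,0,1]]]}' 30
```

```text
time: 14.92
tool_pos: [460.9, 222.4, 70.6]
tcp_rot: [180.0, -0.0, 90.0]
ft_force: [-0.6, -0.8, 0.6]
finger_gap: 85.5
grip_force: 0.0
```

```bash
python3 -m handwheel '{"series": [[[0,0,0,0,0,0,0],[0,0,0,0,0,0,0],[0,0,0,0,0,0,0],[0,0,0,0,0,0,0],[0,0,0,0,0,0,0],[0,0,0,0,0,0,0],[0,0,0,0,0,0,0]]]}' 30
```

```text
time: 15.8
tool_pos: [461.1, 222.4, 70.7]
tcp_rot: [180.0, -0.0, 90.0]
ft_force: [0.9, 0.6, 3.4]
finger_gap: 21.8
grip_force: 28.7
```

```bash
python3 -m handwheel '{"series": [[[0,0,-5,0,0,0,0],[0,0,-10,0,0,0,0],[0,0,-14,0,0,0,0],[-5,0,-14,0,0,-0.05,0],[-11,0,-14,0,0,-0.1,0],[-17,0,-14,0,0,-0.15,0],[-23,0,-14,0,0,-0.2,0],[-29,0,-14,0,0,-0.244,0],[-35,0,-14,0,0,-0.244,0],[-40,0,-14,0,0,-0.244,0],[-44,0,-14,0,0,-0.244,0],[-45.4,0,-14,0,0,-0.244,0]]]}' 30
```

```text
time: 17.3
tool_pos: [459.9, -233.5, 209.4]
tcp_rot: [-179.9, -0.1, 103.8]
ft_force: [-0.7, 0.2, -0.7]
finger_gap: 22.0
grip_force: 28.6
```

```bash
python3 -m handwheel '{"series": [[[0,0,0,0,0,0,0],[0,0,0,0,0,0,0],[0,0,0,0,0,0,0]]]}' 30; python3 - <<'E'
from bench import eyes
from h import *
import cv2
delta((460.5,-232,72),104)
s=eyes.snapshot("wrist");cv2.imwrite("pics/w9.png",s["img"][60:320,130:390,::-1])
E
```

```text
time: 17.68
tool_pos: [460.9, -230.4, 210.3]
tcp_rot: [180.0, -0.0, 104.1]
ft_force: [0.4, 0.2, -1.3]
finger_gap: 22.5
grip_force: 28.6
cm [-0.15 -0.08 13.83] rot [ 0.    -0.     0.001]
```

View pics/w9.png

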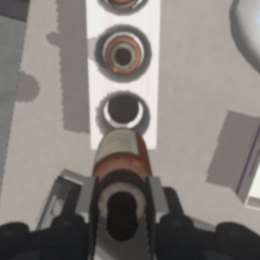

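The bottle is held upright and the end well at (252,173) is in line with it. I'll lower and release.

```bash
python3 -m handwheel '{"series": [[[-0.1,0,4,0,0,0,0],[-0.1,0,8,0,0,0,0],[-0.1,0,11,0,0,0,0],[-0.1,0,13,0,0,0,0],[-0.1,0,13.9,0,0,0,0],[-0.1,0,13.9,0,0,0,0],[-0.1,0,13.9,0,0,0,0]]]}' 30
```

```text
time: 18.6
tool_pos: [461.5, -232.7, 72.1]
tcp_rot: [180.0, 0.0, 104.0]
ft_force: [-0.2, 0.4, -0.5]
finger_gap: 22.4
grip_force: 30.4
```

```bash
python3 -m handwheel '{"series": [[[0,0,0,0,0,0,0],[0,0,0,0,0,0,1],[0,0,0,0,0,0,1],[0,0,0,0,0,0,1],[0,0,0,0,0,0,1],[0,0,0,0,0,0,1],[0,0,-5,0,0,0,1],[0,0,-10,0,0,0,1],[0,0,-16,0,0,0,1],[0,0,-16,0,0,0,1],[0,0,-16,0,0,0,1]]]}' 30
python3 -c "
from h import *
delta((634,223,235),130)"
```

```text
time: 19.98
tool_pos: [461.0, -232.7, 231.2]
tcp_rot: [180.0, 0.0, 104.0]
ft_force: [-1.5, 0.7, -0.6]
finger_gap: 85.6
grip_force: 0.0
cm [40.04 27.8  -0.38] rot [ 0.     0.    -0.454]
```

```bash
python3 -m handwheel '{"series": [[[40.2,28.1,-0.4,0,0,0.768,1],[40.2,28.1,-0.4,0,0,0.768,1],[40.2,28.1,-0.4,0,0,0.768,1],[40.2,28.1,-0.4,0,0,0.768,1],[40.2,28.1,-0.4,0,0,0.768,1],[40.2,28.1,-0.4,0,0,0.768,1],[40.2,28.1,-0.4,0,0,0.768,1],[40.2,28.1,-0.4,0,0,0.768,1],[40.2,28.1,-0.4,0,0,0.768,1],[40.2,28.1,-0.4,0,0,0.768,1],[40.2,28.1,-0.4,0,0,0.768,1],[40.2,28.1,-0.4,0,0,0.768,1]]]}' 30
python3 - <<'E'
from bench import eyes,status
from h import *
import cv2
s=eyes.snapshot("wrist");cv2.imwrite("pics/w10.png",s["img"][:,:,::-1])
print(status.sense()["tool_pos"])
E
```

```text
time: 21.48
tool_pos: [636.4, 223.6, 235.4]
tcp_rot: [180.0, 0.0, 59.9]
ft_force: [-0.4, 0.1, 0.1]
finger_gap: 85.1
grip_force: 0.0
[636.51004244 223.79725106 235.58557275]
```

View pics/w10.png

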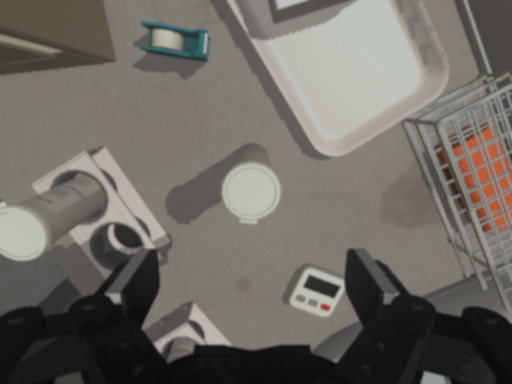

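The strip vial's lid is at (251,191) with its tab at (248,221), off the closing axis.

```bash
python3 - <<'E'
from bench import eyes
from h import *
s=eyes.snapshot("wrist")
p=back(s,(251,191),139);print(p.round(1))
delta((p[0],p[1],120),60); delta((638,226,120),60)
E
```

```text
[637.1 228.5 139. ]
cm [ 0.41 -0.18 11.58] rot [ 0.    -0.    -0.002]
cm [ 0.24  0.02 11.58] rot [ 0.    -0.    -0.002]
```

```bash
python3 -m handwheel '{"series": [[[0.3,-0.1,5,0,0,0,1],[0.3,-0.1,9,0,0,0,1],[0.3,-0.1,11.6,0,0,0,1],[0.3,-0.1,11.6,0,0,0,1],[0.3,-0.1,11.6,0,0,0,0],[0.3,-0.1,11.6,0,0,0,0],[0.3,-0.1,11.6,0,0,0,0],[0.3,-0.1,11.6,0,0,0,0],[0.3,-0.1,11.6,0,0,0,0],[0.3,-0.1,11.6,0,0,0,0]]]}' 30
```

```text
time: 22.82
tool_pos: [638.5, 228.8, 121.9]
tcp_rot: [179.8, -0.2, 60.0]
ft_force: [-0.9, -0.3, 7.3]
finger_gap: 45.8
grip_force: 30.6
```

```bash
python3 -m handwheel '{"series": [[[0,0,-5,0,0,0,0],[0,0,-9,0,0,0,0],[0,0,-12,0,0,0,0],[-2.5,-4.1,-12,0,0,-0.15,0],[-5,-8.2,-12,0,0,-0.3,0],[-7.5,-12.3,-12,0,0,-0.45,0],[-9.2,-15.2,-12,0,0,-0.524,0],[-9.2,-15.2,-12,0,0,-0.524,0],[-9.2,-15.2,-12,0,0,-0.524,0],[-9.2,-15.2,-12,0,0,-0.524,0]]]}' 30
python3 - <<'E'
from bench import eyes
from h import *
import cv2
delta((460.7,224,130),90)
s=eyes.snapshot("wrist");t=eyes.snapshot("top")["img"][180:280,90:410]
W=np.zeros((560,800,3),np.uint8); W[:260,:260]=s["img"][60:320,130:390]; W[280:530]=cv2.resize(t,(800,250),interpolation=2)
cv2.imwrite("pics/w11.png",W[:,:,::-1])
E
```

```text
time: 24.08
tool_pos: [460.3, 224.8, 239.5]
tcp_rot: [180.0, -0.0, 89.9]
ft_force: [0.1, 0.0, -0.3]
finger_gap: 46.1
grip_force: 31.4
cm [-0.08  0.03 10.95] rot [ 0.001 -0.    -0.001]
```

View pics/w11.png

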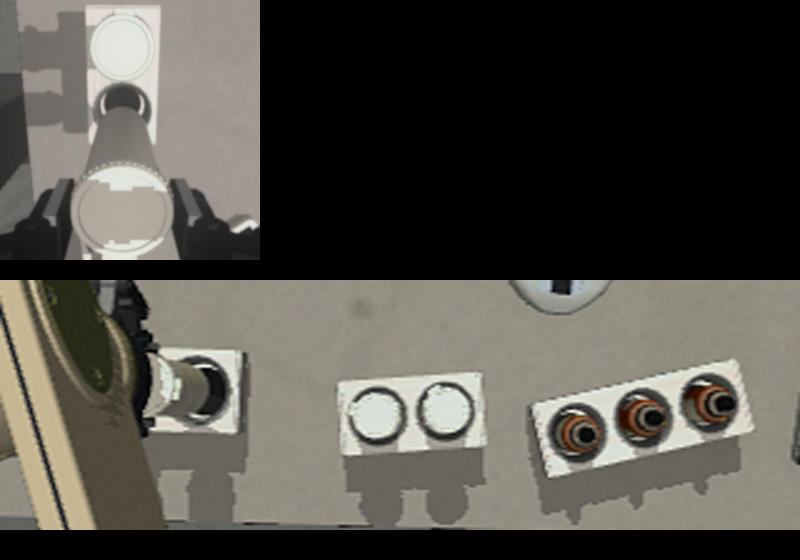

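The vial rack and bottle rack are filled correctly. The strip vial hangs upright over its free well, so I'll lower it.

```bash
python3 -m handwheel '{"series": [[[-0.1,0,4,0,0,0,0],[-0.1,0,7,0,0,0,0],[-0.1,0,9.5,0,0,0,0],[-0.1,0,10.8,0,0,0,0],[-0.1,0,10.8,0,0,0,0],[-0.1,0,10.8,0,0,0,0]]]}' 30
```

```text
time: 24.92
tool_pos: [460.1, 224.0, 131.9]
tcp_rot: [180.0, -0.0, 90.0]
ft_force: [-1.0, -0.7, -1.7]
finger_gap: 46.0
grip_force: 31.9
```

```bash
python3 -m handwheel '{"series": [[[0,0,0.1,0,0,0,0],[0,0,0.1,0,0,0,1],[0,0,0.1,0,0,0,1],[0,0,0.1,0,0,0,1],[0,0,0.1,0,0,0,1],[0,0,0.1,0,0,0,1],[0,0,-5,0,0,0,1],[0,0,-10,0,0,0,1],[-5,0,-14,0,0,0,1],[-11,0,-14,0,0,0,1],[-17,0,-14,0,0,0,1],[-17,0,-14,0,0,0,1]]]}' 30
python3 - <<'E'
from bench import eyes
import cv2,numpy as np
s=eyes.snapshot("wrist")["img"];t=eyes.snapshot("scene")["img"][100:310,190:360]
W=np.zeros((384,800,3),np.uint8); W[:,:512]=s; W[:356,512:800]=cv2.resize(t,(288,356),interpolation=2)
cv2.imwrite("pics/w12.png",W[:,:,::-1])
E
```

```text
time: 26.42
tool_pos: [459.6, 50.0, 271.6]
tcp_rot: [180.0, 0.1, 89.7]
ft_force: [-0.5, 0.7, -0.5]
finger_gap: 85.2
grip_force: 0.0
```

View pics/w12.png

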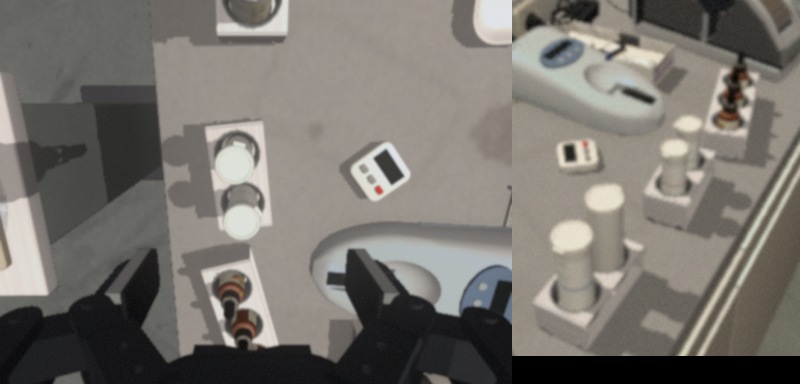

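All containers look upright. One numeric check of the seating height from the scene camera.

```bash
python3 - <<'E'
from bench import eyes
from h import *
s=eyes.snapshot("scene")
for n,p,m in [("stray",(460.5,224),(244.9,216.3)),("home",(460.5,291),(225.4,238.1)),("vial",(442,62),(190+(675-512)/1.694,100+147/1.694)),("vhome",(449,3),(190+(688-512)/1.694,100+124/1.694))]:
    for z in ((147,157) if "v" not in n else (117,127)):
        c=s["mtx"]@(s["R"]@np.array([*p,z])+s["t"]);print(n,z,(c[:2]/c[2]).round(1),"seen",np.round(m,1))
E
```

```text
stray 147 [243.2 215.7] seen [244.9 216.3]
stray 157 [243. 212.] seen [244.9 216.3]
home 147 [225.1 237.1] seen [225.4 238.1]
home 157 [224.8 233.3] seen [225.4 238.1]
vial 117 [286.3 185.6] seen [286.2 186.8]
vial 127 [286.5 182.1] seen [286.2 186.8]
vhome 117 [294.3 171.2] seen [293.9 173.2]
vhome 127 [294.5 167.9] seen [293.9 173.2]
```

All seated on the well floors, so I'm handing in.

```bash
python3 -c "
from bench import r
print(r.hand_in())"
```

```text
the job is handed in; nothing more can be done
None
```

I moved the two stray bottles, the small vial and the tall vial into their own racks. All seven containers looked upright and seated in the last camera views, and the job was handed in at about 27 s; the hand-in returned no verdict.

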